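Let a tube offcut out of the catch box with the flap lever

ROBOT

A 6-joint arm with a two-finger parallel gripper is mounted at the origin on the work surface. World frame = base frame: x ahead of the robot, y to its left, z up, the work surface at z = 0. Lengths are in m, angles in rad, forces in N, time in s.
With the tool pointing down it reaches from about 0.25 to 0.775 m from the base axis. Payload 4 kg.
Tool frame: the origin (TCP) lies on the centre line of the jaws, within the pads' length; the fingertips stand 22 mm ahead of it and the grasp point (between the pads) lies 3 mm ahead of it; z points along the fingers, y is the direction in which the jaws open and shut (so a half turn about z gives the same grasp; the last joint's range is limited). The gripper opens to 94 mm and grips with 3 to 60 N. Pads are 16 mm wide; open, the fingers measure 119 mm over their backs; the gripper's body (75 mm by 177 mm) begins 78 mm behind the grasp point.
Start: joints at [-1.239, 0.087, 1.371, -0, 1.684, -0.103], TCP at [0.232, -0.499, 0.228] pointing down, gripper open.
Joint ranges: [-3.1, 3.1], [-0.76, 2.03], [0.27, 2.55], [-1.08, 4.22], [0.17, 2.65], [-2.57, 2.57]. Speed limits (rad/s): [2.79, 2.79, 3.14, 3.14, 3.14, 3.14].

INTERFACE

Orientations are given as [roll, pitch, yaw] about the fixed x, y, z axes, in that order (R = Rz(yaw) Ry(pitch) Rx(roll)).
In Python, from bench import robot gives the robot as it stands. The module is installed in compiled form; this text tells all that it offers.
- The arm moves only by the shell command python3 -m inch 'ROWS'. ROWS is JSON, a list of rows, each an object with "linear": the shift along the world's x, y, z scaled (see below), a list of three; "twist": the turn about the world's z scaled (see below); "gripper": the opening, from 0 (shut) to 1 (fully open). In form: [{"linear": [x, y, z], "twist": twist, "gripper": gripper}, ...]. A call has 1 to 10 rows; each row is the pose to reach, as a shift and turn from the pose commanded when the call began; what a row does not reach only later rows make up. The controller multiplies each number of a shift by 0.1 m and each number of a turn by 60 degrees. A row lasts 1/12 s, in which the tool goes at most 41.7 mm and 7.16 degrees, less where a joint would pass 70% of its speed; a pose out of reach is approached as far as the arm can. A call with a number of a shift or a turn outside -1 to 1 is refused whole. A call with a gripper value outside its range is refused whole. The fingers move at their own pace and stop on an object; the grip force is fixed at half the most. Time passes only in rows, so rows that repeat a pose let the fingers close. It gives the time, the measured TCP pose, the force and the opening at its end, in the units of the state.
- robot.get_obs(): the state, without advancing time (a new reading comes with each control period).
- robot.snapshot(name): name is "side" or "top"; returns a dict with "image" (480x640x3 uint8, red, green, blue), "depth" (480x640 float32, m along the optical axis (not along the pixel's ray), 0 where there is no reading), "mtx" (3x3 intrinsics, pixels), "rvec" (rotation vector, rad) and "tvec" (3), from world to camera coordinates, as OpenCV has them. Camera axes: x right, y down, z forward; pixel columns grow to the right and rows downward; lengths in m; the calibration is good to about 2 mm. A picture is of the moment at which its call begins.
- robot.close_job(): hands the job in, once; it reports no verdict.
The state is a dict: "time": time; "joint_positions": joint angles; "qvel": joint speeds; "joint_torque": joint torques, N m; "tool_pos": TCP position; "ee_rot": TCP orientation; "wrist_force": force on the tool from outside, world axes, zero at the start; "wrist_torque": the same for the moment, N m; "width": finger opening in m.
Only numpy, scipy, OpenCV 4.12 (cv2) and the standard library are available. Lean on these libraries where they do the work, as an engineer would, in place of code of your own. Each camera call takes 0.05 s, during which the arm holds its last target.

TASK

A tube offcut lies behind the heavy grate flap of the offcut box. Press down the rubber pad on the long end of the lever with your fingertips and keep it down until the tube has rolled out into the catch tray, then ease the lever back up so that the flap closes without slamming, and move away. Do not touch the flap or the tube, and leave the other things on the riser as they stand.

Things in the scene. Friction and masses are not known exactly. Their poses are not given: they have to be found in the camera images.
- chute: Grey offcut box and lever stand, fixed on a plywood riser (400 x 580 mm, top 12 to 67 mm above the bench, varies). Origin on the riser's top under the lever's pivot, z up; heights below are above the riser. Lever along this frame's y, long arm to -y; pivot at 100 mm between cheeks 118 mm high. Box: y 118 to 272, x -180 to 55 mm, 130 mm high; its open front and the tray face +x.
- lever_pad (a point): Centre of the upper face of the black rubber pad on the lever's long end, the place to press (pressing the bare bar does not count). Pad 46 mm (chute x) by 44 mm (along the lever). It lies 230 mm from the pivot along the lever and 14 mm above the lever's mid-line and moves on an arc about the pivot: about 181 mm above the riser at rest, 57 mm fully pressed.
- lever (a joint): Lever angle in rad: 0 at rest (long arm slopes 0.30 rad up from the pivot to the pad), grows as the pad is pressed down, 0.55 at its stop (long arm slopes 0.25 rad down). Pressing takes about 5 to 12 N at the pad; the weight of the flap drives the lever back to 0 when the pad is let go, so it must be followed up slowly.
- flap (a joint): Angle (rad) of the steel grate flap (about 4 kg), hinged on the box's rear top edge and carried on a lug by the lever's short end: 0 shut, about 0.29 with the lever fully pressed. The tube passes under its skirt from about 0.15 (lever about 0.3); press the lever to 0.45 or more for free passage. Closing faster than 1.2 rad/s counts as slamming; letting the pad rise at up to 0.1 m/s is safe.
- tube: Steel tube offcut, 30 mm diameter, 120 mm long, lying along the chute's y axis on the box's sloping floor behind the flap's skirt, seen through the grate. Origin at its centre, y axis along the tube. When the flap is up it rolls towards chute +x by itself, within about a second.
- tray: Fixed open steel catch tray in front of the box, 95 mm (chute x) by 166 mm (chute y), walls 30 mm at the box side, 60 mm at the far side, 45 mm at the ends; rubber floor 8 mm above the riser's top. Origin on the riser's top under its centre, axes parallel to the chute's. A tube lying in it has its centre about 23 mm above the riser's top.
- spray_can: Bystander: upright spray can on the riser, 58 mm diameter, 150 mm high, origin at the centre of its underside.
- coupling: Bystander: short steel pipe coupling standing on end on the riser, 60 mm diameter, 45 mm high, origin at the centre of its underside.
- wrench: Bystander: wrench 170 mm long lying flat on the riser beside the lever; origin at the middle of its underside.

How it is judged:
By the outcome, as a careful person would: the job done as asked, in the order asked, and still so for the second after the job is handed in, with the robot touching nothing.
It also fails if it takes over 35 s, if anything falls off the work surface, if the arm or the gripper's body presses on something with over 40 N, if the wrist force passes 120 N, or if a joint passes its speed limit or range.

## Working session

There is one attempt and no reset: what is moved stays moved. The work goes in short steps, Python scripts to look and compute and a shell command to move; the robot and the scene stay as the last step left them, time stands still between calls to the robot, and variables do not carry over. Pictures are saved under pics/ and viewed, and the job is handed in when it is done.

```bash
mkdir -p pics; cat > h.py <<'E'
import numpy as np,cv2
from bench import robot
def shot(n,f):
    s=robot.snapshot(n); cv2.imwrite('pics/'+f+'.png',s['image'][:,:,::-1]); np.savez('pics/'+f+'.npz',**s); return s
def px(s,u,v,d=None):
    R=cv2.Rodrigues(np.array(s['rvec'],float))[0]
    if d is None: 
        p=s['depth'][v-1:v+2,u-1:u+2]; d=np.median(p[p>0])
    c=np.linalg.inv(s['mtx'])@[u,v,1]*d
    return R.T@(c-np.ravel(s['tvec']))
E
python3 - <<'E'
from h import *
shot('top','t0');shot('side','s0');print(robot.get_obs())
E
```

```text
{'time': 0.1, 'joint_positions': array([-1.23906632e+00,  8.78850877e-02,  1.37210158e+00, -7.65279229e-06,
        1.68360620e+00, -1.03093100e-01]), 'qvel': array([ 0.00034107, -0.00157432, -0.00392604,  0.00043433, -0.00300798,
        0.00065909]), 'joint_torque': array([ 3.57662990e-03, -3.41249907e+01, -3.03301477e+01,  7.20794778e-02,
        3.03666468e-02, -9.23598895e-05]), 'tool_pos': array([ 0.23153546, -0.49838835,  0.22641979]), 'ee_rot': array([-3.13960228e+00, -1.98277446e-04,  4.34822056e-01]), 'wrist_force': array([ 0.19756804, -0.60461689, -0.80539692]), 'wrist_torque': array([-0.02532379,  0.00325548, -0.03027247]), 'width': 0.09421695792754727}
```

View pics/t0.png

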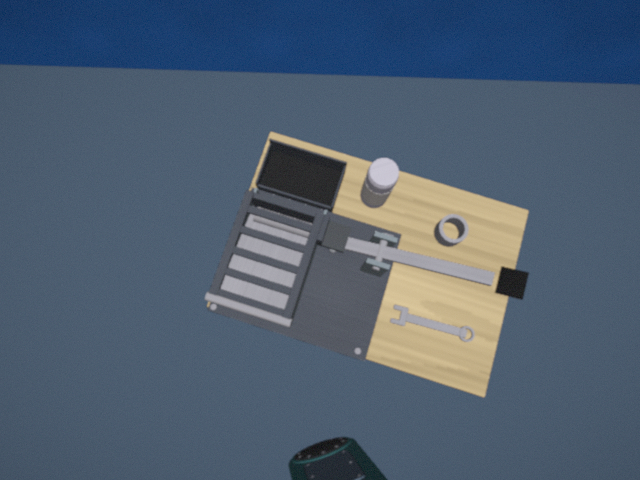

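View pics/s0.png

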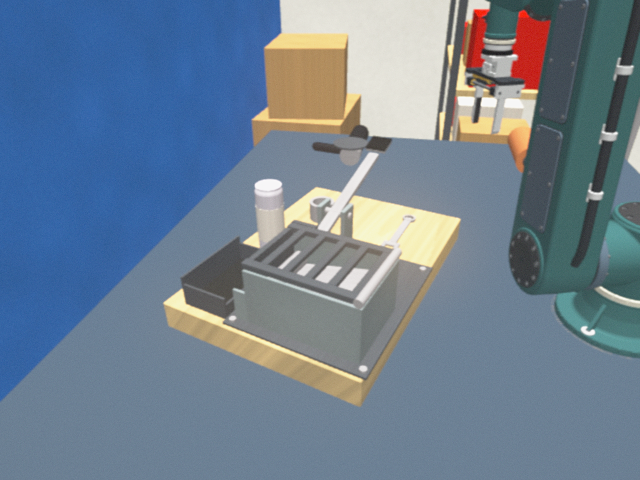

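The top view shows the pad at (512,282), pivot cheeks at (382,250), tray at (302,175), tube under the grate at about (282,226), can at (383,172), coupling at (453,230) and wrench at (432,322). In the side view the lever is at rest with the pad at (379,143).

```bash
python3 - <<'E'
from h import *
s=np.load('pics/t0.npz')
for n,u,v in [('pad',512,282),('padTL',501,269),('padTR',526,271),('padBL',499,295),('padBR',522,297),('bar',480,274),('bar2',400,256),('cheekU',384,237),('cheekL',378,264),('riser',500,340),('riser',400,345),('bench',560,340),('can',383,172),('coup',442,230),('tray',302,175),('tube',282,226),('riserTR',525,212),('riserBR',484,392),('riserTL',272,138)]:
    print(n,px(s,u,v).round(4))
im=s['image'][200:400,340:560,::-1]; cv2.imwrite('pics/c0.png',cv2.resize(im,None,fx=3.5,fy=3,interpolation=cv2.INTER_CUBIC))
E
```

```text
pad [ 0.4854 -0.2395  0.2367]
padTL [ 0.5078 -0.2249  0.2301]
padTR [ 0.5396 -0.3729  0.0015]
padBL [ 0.4805 -0.289   0.0561]
padBR [ 0.4607 -0.2535  0.2395]
bar [ 0.5006 -0.1947  0.2142]
bar2 [ 0.5354 -0.0648  0.1738]
cheekU [ 0.57  -0.036  0.173]
cheekL [ 0.5195 -0.0247  0.1744]
riser [ 3.904e-01 -3.086e-01  3.000e-04]
riser [ 0.3758 -0.0854  0.0553]
bench [ 0.3935 -0.4363  0.0013]
can [ 0.6832 -0.0296  0.2055]
coup [ 0.6031 -0.1633  0.1008]
tray [0.7232 0.1209 0.064 ]
tube [0.5953 0.1542 0.1312]
riserTR [ 0.6578 -0.3538  0.0553]
riserBR [ 0.2892 -0.2507  0.0529]
riserTL [0.8079 0.1887 0.0571]
```

View pics/c0.png

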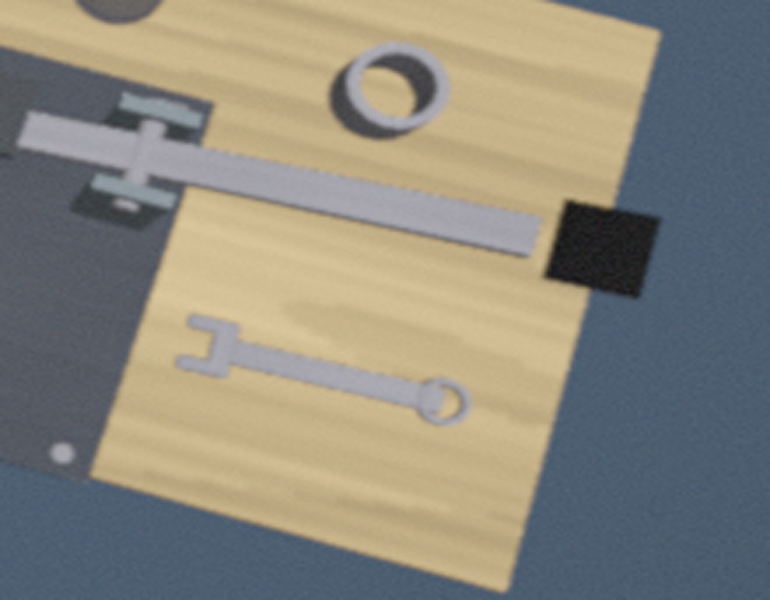

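Pad centre is at about (0.485, -0.240, 0.2365), the riser top at 0.0555 and the pivot at (0.545, -0.030). The long arm points along (-0.272, -0.962). I'll close the fingers, rise, and go above the pad with the jaw axis across the lever (turn of about +49°).

```bash
python3 -m inch '[{"linear":[0.2,0.2,0.4],"twist":0.1,"gripper":0},{"linear":[0.4,0.4,0.6],"twist":0.2,"gripper":0},{"linear":[0.6,0.6,0.7],"twist":0.3,"gripper":0},{"linear":[0.8,0.8,0.8],"twist":0.4,"gripper":0},{"linear":[1,1,0.8],"twist":0.4,"gripper":0},{"linear":[1,1,0.8],"twist":0.4,"gripper":0}]'
python3 -m inch '[{"linear":[0.25,0.25,0],"twist":0.1,"gripper":0},{"linear":[0.5,0.5,0],"twist":0.2,"gripper":0},{"linear":[0.75,0.75,0],"twist":0.3,"gripper":0},{"linear":[1,1,0],"twist":0.42,"gripper":0},{"linear":[1,1,0],"twist":0.42,"gripper":0},{"linear":[1,1,0],"twist":0.42,"gripper":0}]'
python3 -m inch '[{"linear":[0.25,0.3,0],"twist":0,"gripper":0},{"linear":[0.53,0.59,0],"twist":0,"gripper":0},{"linear":[0.53,0.59,0],"twist":0,"gripper":0},{"linear":[0.53,0.59,0],"twist":0,"gripper":0}]'
python3 - <<'E'
from h import *
shot('top','t1');shot('side','s1');print(robot.get_obs())
E
```

```text
time: 0.6
tool_pos: [0.3346, -0.3959, 0.3086]
ee_rot: [3.14, -0.002, 0.859]
wrist_force: [-0.8, -0.1, -0.0]
width: 0.0572
time: 1.1
tool_pos: [0.4321, -0.298, 0.3066]
ee_rot: [-3.14, -0.0, 1.295]
wrist_force: [-0.2, -0.2, -0.4]
width: 0.0175
time: 1.43
tool_pos: [0.4846, -0.24, 0.3067]
ee_rot: [-3.14, 0.0, 1.294]
wrist_force: [-0.2, -0.7, -0.4]
width: 0.0002
{'time': 1.5333, 'joint_positions': array([-5.66822431e-01,  6.51284781e-02,  1.23794627e+00, -1.12105166e-03,
        1.83926229e+00, -2.87448525e-01]), 'qvel': array([-0.01494946, -0.00850967,  0.00086157,  0.0044701 ,  0.00090799,
        0.00191176]), 'joint_torque': array([ 6.76766708e-01, -3.29469109e+01, -3.02816319e+01,  1.10415949e-01,
        3.61148897e-02,  1.19185086e-03]), 'tool_pos': array([ 0.48373581, -0.2412238 ,  0.30711521]), 'ee_rot': array([-3.14057246e+00,  8.25764607e-04,  1.29112588e+00]), 'wrist_force': array([-0.98219567, -1.15392808, -0.06092584]), 'wrist_torque': array([-0.05922071, -0.05561121,  0.01563836]), 'width': 0.0006518137621557919}
```

```bash
python3 - <<'E'
from h import *
a=np.load('pics/t1.npz')['image'][180:400,380:600,::-1]; b=np.load('pics/s1.npz')['image'][60:260,240:460,::-1]
cv2.imwrite('pics/c1.png',np.hstack([cv2.resize(a,(400,400)),cv2.resize(b,(400,400))]))
E
```

```text
(no output)
```

View pics/c1.png

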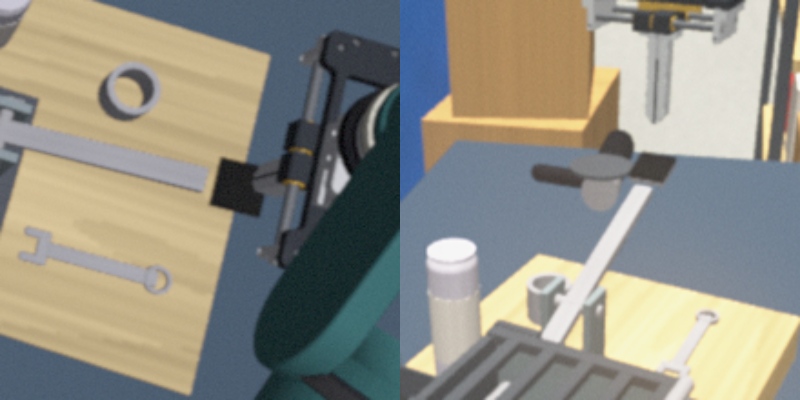

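Fingers are shut and centred over the pad (left panel tip at about (262,178), pad at (238,187)). The offset is from camera perspective, and the tip is 48 mm above the pad. Next I lower to contact.

```bash
python3 -m inch '[{"linear":[0,0,-0.15],"twist":0,"gripper":0},{"linear":[0,0,-0.3],"twist":0,"gripper":0},{"linear":[0,0,-0.4],"twist":0,"gripper":0},{"linear":[0,0,-0.45],"twist":0,"gripper":0},{"linear":[0,0,-0.5],"twist":0,"gripper":0},{"linear":[-0.005,-0.01,-0.55],"twist":0,"gripper":0},{"linear":[-0.01,-0.02,-0.6],"twist":0,"gripper":0},{"linear":[-0.01,-0.03,-0.65],"twist":0,"gripper":0}]'
python3 - <<'E'
from h import *
a=shot('top','t2')['image'][180:400,380:600,::-1]; b=shot('side','s2')['image'][60:260,240:460,::-1]
cv2.imwrite('pics/c2.png',np.hstack([cv2.resize(a,(400,400)),cv2.resize(b,(400,400))]))
o=robot.get_obs();print(o['tool_pos'],o['wrist_force'])
E
```

```text
time: 2.2
tool_pos: [0.4821, -0.2452, 0.2476]
ee_rot: [3.138, 0.006, 1.29]
wrist_force: [-8.3, -0.1, 14.5]
width: 0.0004
[ 0.48194905 -0.24542251  0.24652511] [-5.37047516 -1.23321891 11.0228839 ]
```

View pics/c2.png

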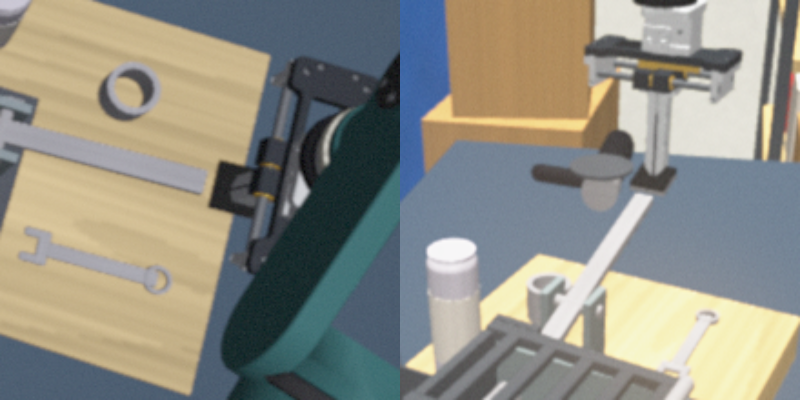

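The fingertips are on the pad (right panel about (655,180)) with an 11–14 N push, and the lever has started to move. I'll continue along the arc.

```bash
python3 -m inch '[{"linear":[0,-0.01,-0.07],"twist":0,"gripper":0},{"linear":[0,-0.02,-0.14],"twist":0,"gripper":0},{"linear":[0,-0.03,-0.21],"twist":0,"gripper":0},{"linear":[0,-0.04,-0.28],"twist":0,"gripper":0},{"linear":[-0.01,-0.05,-0.35],"twist":0,"gripper":0},{"linear":[-0.01,-0.06,-0.42],"twist":0,"gripper":0},{"linear":[-0.01,-0.07,-0.49],"twist":0,"gripper":0},{"linear":[-0.01,-0.07,-0.56],"twist":0,"gripper":0},{"linear":[-0.01,-0.07,-0.63],"twist":0,"gripper":0},{"linear":[-0.01,-0.07,-0.7],"twist":0,"gripper":0}]'

```

```text
time: 3.13
tool_pos: [0.4812, -0.2543, 0.1773]
ee_rot: [3.138, 0.009, 1.29]
wrist_force: [-7.8, -5.4, 11.9]
width: 0.0002
```

```bash
python3 -m inch '[{"linear":[0,0.01,-0.07],"twist":0,"gripper":0},{"linear":[0,0.01,-0.14],"twist":0,"gripper":0},{"linear":[0,0.02,-0.2],"twist":0,"gripper":0},{"linear":[0,0.02,-0.25],"twist":0,"gripper":0},{"linear":[0,0.03,-0.29],"twist":0,"gripper":0},{"linear":[0,0.03,-0.31],"twist":0,"gripper":0},{"linear":[0,0.03,-0.31],"twist":0,"gripper":0},{"linear":[0,0.03,-0.31],"twist":0,"gripper":0}]'
python3 - <<'E'
from h import *
a=shot('top','t3')['image'][120:420,200:600,::-1]; b=shot('side','s3')['image'][60:380,160:480,::-1]
cv2.imwrite('pics/c3.png',np.hstack([cv2.resize(a,(430,400)),cv2.resize(b,(370,400))]))
o=robot.get_obs();print(o['tool_pos'],o['wrist_force'])
E
```

```text
time: 3.8
tool_pos: [0.4818, -0.2522, 0.1459]
ee_rot: [3.137, 0.01, 1.29]
wrist_force: [-5.6, -6.7, 11.3]
width: 0.0004
[ 0.48181026 -0.25217991  0.14598687] [-6.05782062 -7.40760774 11.00527091]
```

View pics/c3.png

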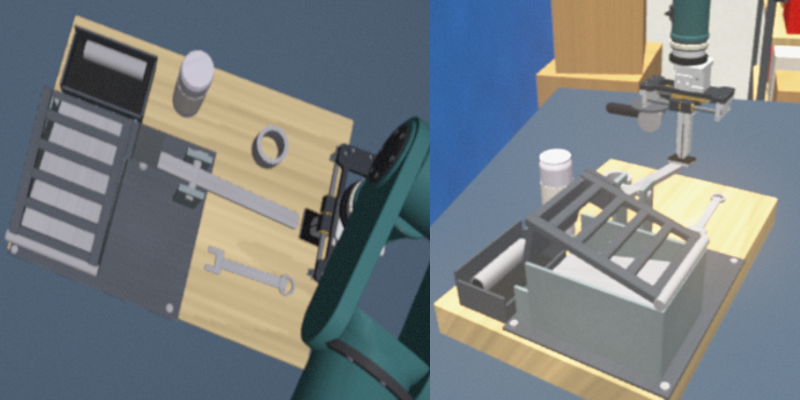

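The flap is up and the tube lies in the tray (left panel at about (113,60)). I'll hold briefly and confirm it has settled.

```bash
python3 -m inch '[{"linear":[0,0,0],"twist":0,"gripper":0},{"linear":[0,0,0],"twist":0,"gripper":0},{"linear":[0,0,0],"twist":0,"gripper":0},{"linear":[0,0,0],"twist":0,"gripper":0}]'
python3 - <<'E'
from h import *
s0=np.load('pics/t3.npz');s=shot('top','t4')
print(px(s0,306,165),px(s,306,165),px(s,285,159),px(s,328,171)); print(np.abs(s['image'].astype(int)-s0['image'])[140:210,255:350].max())
a=s['image'][120:240,220:380,::-1]; cv2.imwrite('pics/c4.png',cv2.resize(a,(640,480)))
E
```

```text
time: 4.23
tool_pos: [0.4818, -0.2522, 0.146]
ee_rot: [3.137, 0.01, 1.29]
wrist_force: [-7.0, -7.9, 9.6]
width: 0.0006
[0.734573   0.11242714 0.09364925] [0.73526406 0.11246595 0.09181545] [0.74714356 0.15631155 0.0916152 ] [0.72292356 0.06679296 0.09358923]
18
```

View pics/c4.png

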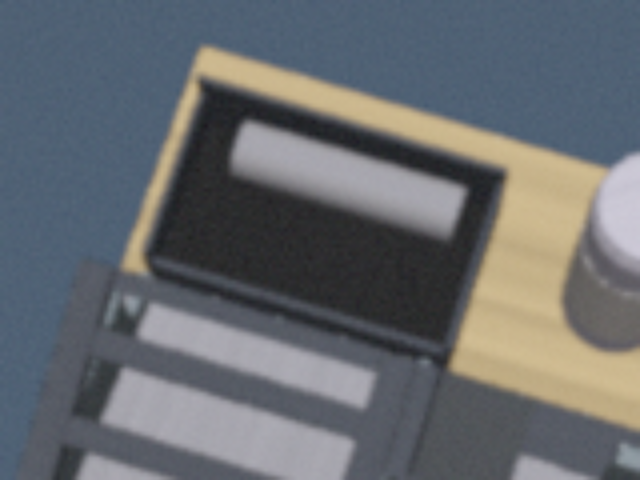

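The tube has settled: its upper surface is 37 mm above the riser, as expected for resting on the tray floor. Now I ease the lever up at about 0.06 m/s.

```bash
python3 -m inch '[{"linear":[0,0,0.03],"twist":0,"gripper":0},{"linear":[0,-0.01,0.08],"twist":0,"gripper":0},{"linear":[0,-0.01,0.13],"twist":0,"gripper":0},{"linear":[0,-0.02,0.18],"twist":0,"gripper":0},{"linear":[0,-0.02,0.23],"twist":0,"gripper":0},{"linear":[0,-0.02,0.28],"twist":0,"gripper":0},{"linear":[0,-0.02,0.33],"twist":0,"gripper":0},{"linear":[0,-0.02,0.38],"twist":0,"gripper":0},{"linear":[0,-0.01,0.43],"twist":0,"gripper":0},{"linear":[0,-0.01,0.48],"twist":0,"gripper":0}]'
python3 -m inch '[{"linear":[0,0,0.05],"twist":0,"gripper":0},{"linear":[0,0,0.1],"twist":0,"gripper":0},{"linear":[0,0.01,0.15],"twist":0,"gripper":0},{"linear":[0,0.02,0.2],"twist":0,"gripper":0},{"linear":[0.01,0.03,0.25],"twist":0,"gripper":0},{"linear":[0.01,0.03,0.3],"twist":0,"gripper":0},{"linear":[0.01,0.04,0.35],"twist":0,"gripper":0},{"linear":[0.01,0.05,0.4],"twist":0,"gripper":0},{"linear":[0.02,0.06,0.45],"twist":0,"gripper":0},{"linear":[0.02,0.07,0.5],"twist":0,"gripper":0}]'
python3 -m inch '[{"linear":[0,0.01,0.04],"twist":0,"gripper":0},{"linear":[0,0.01,0.07],"twist":0,"gripper":0},{"linear":[0.01,0.02,0.1],"twist":0,"gripper":0},{"linear":[0.01,0.03,0.13],"twist":0,"gripper":0},{"linear":[0.01,0.03,0.16],"twist":0,"gripper":0},{"linear":[0.01,0.04,0.19],"twist":0,"gripper":0},{"linear":[0.01,0.04,0.22],"twist":0,"gripper":0},{"linear":[0.01,0.04,0.25],"twist":0,"gripper":0},{"linear":[0.01,0.04,0.28],"twist":0,"gripper":0},{"linear":[0.01,0.04,0.31],"twist":0,"gripper":0}]'
```

```text
time: 5.12
tool_pos: [0.482, -0.2527, 0.1946]
ee_rot: [3.136, 0.01, 1.29]
wrist_force: [-5.5, -5.6, 10.0]
width: 0.0006
time: 5.95
tool_pos: [0.4849, -0.2435, 0.2444]
ee_rot: [3.135, 0.005, 1.291]
wrist_force: [-1.9, -1.2, 10.4]
width: 0.0005
time: 6.78
tool_pos: [0.4855, -0.2369, 0.2702]
ee_rot: [-3.141, -0.0, 1.293]
wrist_force: [-1.0, 0.2, -0.8]
width: 0.0007
```

Contact was released at around TCP z 0.26, the lever's rest height. Now I'll retreat upward and away.

```bash
python3 -m inch '[{"linear":[0,0,0.15],"twist":0,"gripper":0},{"linear":[0,0,0.4],"twist":0,"gripper":0},{"linear":[0,0,0.7],"twist":0,"gripper":0},{"linear":[-0.2,-0.2,0.7],"twist":0,"gripper":0},{"linear":[-0.45,-0.45,0.7],"twist":0,"gripper":0},{"linear":[-0.7,-0.7,0.7],"twist":0,"gripper":0},{"linear":[-0.9,-0.9,0.7],"twist":0,"gripper":0},{"linear":[-1,-1,0.7],"twist":0,"gripper":0},{"linear":[-1,-1,0.7],"twist":0,"gripper":0},{"linear":[-1,-1,0.7],"twist":0,"gripper":0}]'
python3 - <<'E'
from h import *
s=shot('top','t5');q=shot('side','s5')
a=s['image'][120:420,200:600,::-1]; b=q['image'][60:380,160:480,::-1]
cv2.imwrite('pics/c5.png',np.hstack([cv2.resize(a,(430,400)),cv2.resize(b,(370,400))]))
s0=np.load('pics/t0.npz')
for n,u,v in [('pad',512,282),('bar',480,274),('can',383,172),('coup',442,230),('tube',306,165)]: print(n,px(s0,u,v).round(4),px(s,u,v).round(4))
E
```

```text
time: 7.62
tool_pos: [0.3855, -0.337, 0.3403]
ee_rot: [3.142, -0.001, 1.292]
wrist_force: [0.6, -0.1, -0.0]
width: 0.0004
pad [ 0.4854 -0.2395  0.2367] [ 0.4855 -0.2397  0.2362]
bar [ 0.5006 -0.1947  0.2142] [ 0.5007 -0.1948  0.2137]
can [ 0.6832 -0.0296  0.2055] [ 0.6829 -0.0294  0.2063]
coup [ 0.6031 -0.1633  0.1008] [ 0.6034 -0.1637  0.0992]
tube [0.7453 0.113  0.0652] [0.735  0.1125 0.0924]
```

View pics/c5.png

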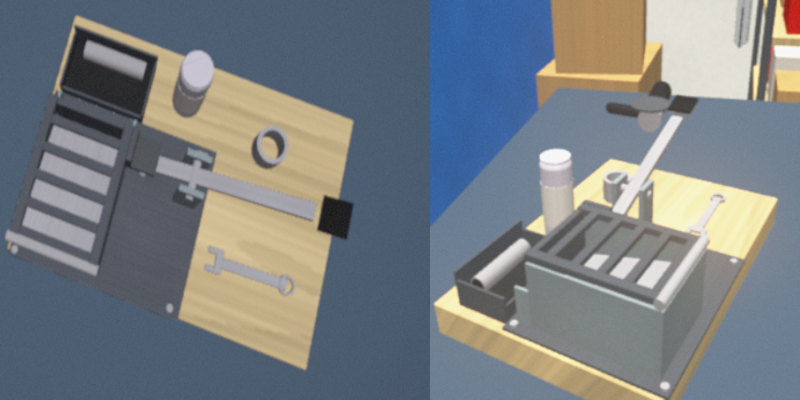

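The tube is in the tray (left panel at about (113,60)), the flap is shut, the lever is back at rest, the bystanders are unmoved and the arm is clear. I'm handing in.

```bash
python3 -c "
from bench import robot
print(robot.close_job())"
```

```text
the job is handed in; nothing more can be done
None
```

The tube is in the catch tray, the flap is shut and the job is handed in; it took about 7.7 s of the 35 s allowed.

- **Pressing:** I pressed the rubber pad with the closed fingertips along its arc to a lever angle of about 0.5 rad. The upward force on the tool stayed around 10–15 N.
- **Tube:** I held the lever down until the tube lay settled in the tray. Its upper surface measured about 37 mm above the riser, which matches a tube resting on the tray floor.
- **Closing:** I followed the lever back up at about 0.06 m/s, slowing to about 0.035 m/s at the end, until contact was lost at the rest height. I did not measure the flap's closing speed directly.
- **Last checks:**
  - The pad is back at rest, at a height of 0.236 m against 0.237 m before.
  - The flap looks shut and the tube is still in the tray.
  - The can and coupling read within 2 mm of where they were. I checked the wrench only by eye, and it looks unmoved.
  - The arm is clear, with no significant wrist force.

No check failed or disagreed.

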